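Prop the drying cabinet's door ajar with its stay

ROBOT

A 7-joint arm with a two-finger parallel gripper is mounted at the origin on a cart in front of the work surface, level with it; the furniture and walls round the work are solid. World frame = base frame: x ahead of the robot, y to its left, z up, the work surface at z = 0. Lengths are in mm, angles in rad, forces in N, time in s.
With the tool pointing down it reaches from about 400 to 875 mm from the base axis. Payload 4.4 kg.
Tool frame: the origin (TCP) lies midway between the tips of the shut fingers; the grasp point (between the pads) lies 19 mm behind it; z points along the fingers, y is the line along which they close (so a half turn about z gives the same grasp; the last joint's range is limited). The gripper opens to 85 mm and grips with 20 to 120 N. Pads are 22 mm wide; open, the fingers measure 114 mm over their backs; the gripper's body (76 mm by 85 mm) begins 54 mm behind the grasp point. The pads swing forward as they close: fully open they stand 13 mm farther back than shut.
Start: joints at [1.068, 0.628, 0.038, 1.517, -0.027, 0.996, -0.02], TCP at [275.006, -588.973, 231.313] pointing down, gripper open.
Joint ranges: [-3.06, 3.06], [-0.37, 2.12], [-1.25, 1.32], [0.18, 2.47], [-1.1, 4.24], [0.23, 1.98], [-2.94, 2.94]. Speed limits (rad/s): [2.57, 2.57, 3.14, 3.14, 3.14, 3.14, 3.14].

INTERFACE

Orientations are given as [roll, pitch, yaw] about the fixed x, y, z axes, in that order (R = Rz(yaw) Ry(pitch) Rx(roll)).
In Python, from cell import ctrl gives the robot as it stands.
- The arm moves only by the shell command python3 -m handwheel 'ROWS'. ROWS is JSON, a list of rows, each a list of 3 entries, a list of its own where there are three numbers: the turn, a rotation vector about the tool's x, y, z in degrees, then the shift along the tool's x, y, z in m, then the closure, from 0 (fully open) to 1 (shut). A call has 1 to 5 rows; each row shifts and turns the commanded pose from where the row before left it, along the tool's axes as they then stand; what a row does not reach is not made up. A row lasts 1/12 s, in which the tool goes at most 41.7 mm and 7.16 degrees, less where a joint would pass 70% of its speed; a pose out of reach is approached as far as the arm can. A call is refused whole if a number of a shift passes 0.0417 or a number of a turn 7.16, either way. A call with a gripper value outside its range is refused whole. The fingers move at their own pace and stop on an object; the grip force is fixed at half the most. Time passes only in rows, so rows that do not move let the fingers close. It gives the time, the measured TCP pose, the force, the opening and the grip force at its end, in the units of the state.
- ctrl.read_state(): the state, without advancing time (a new reading comes with each control period).
- ctrl.get_image(name): name is "scene" or "top" or "wrist"; returns a dict with "pixels" (420x560x3 uint8, red, green, blue), "fx", "fy", "cx", "cy" (pixels), "pose" (4x4, takes a point from camera to world coordinates); the wrist camera has in their place "T_tool_cam" (4x4, takes a point from camera to tool coordinates, whose origin is the TCP and whose axes are the flange's). Camera axes: x right, y up, looking along -z (the intrinsics and any distortion apply to the point x, -y, -z); pixel columns grow to the right and rows downward; lengths in mm; the calibration is good to about 2 mm. A picture is of the moment at which its call begins: read the wrist's pose just before it. There is no depth.
- ctrl.finish_job(): hands the job in; it is judged then, once.
The state is a dict: "clock": time; "qpos": joint angles; "qd": joint speeds; "tau": joint torques, N m; "eef_pos": TCP position; "tool_rot": TCP orientation; "force": force on the tool from outside, world axes, zero at the start; "torque": the same for the moment, N m; "width": finger opening in mm; "gripper_force": force on a finger pad.
Only numpy, scipy, OpenCV 4.12 (cv2) and the standard library are available. Lean on these libraries where they do the work, as an engineer would, in place of code of your own. Each camera call takes 0.05 s, during which the arm holds its last target. There are 200 camera calls.

TASK

Prop the drying cabinet's clear door open on its stay: lift the stay arm by its red ball, draw the door open with it, and drop the arm's middle hole (the one with the yellow marks) down over the brass peg so that the arm lies level and holds the door; then let go. Leave the broth bottle, the conical flask and the timer undisturbed.

Things in the scene. Friction and masses are not known exactly. Their poses are not given: they have to be found in the camera images.
- cabinet: White drying cabinet, fixed, 445 mm wide, 402 mm high, front facing the robot. Origin: on the bench straight below the peg; x points into the cabinet, y left as the robot sees it, z up. The clear door (175 mm wide, 12 thick, 50 to 355 mm high) runs towards -y from its upright hinge line at x = 95, y = 240 mm. Right of it (y 35 to -189 mm) is an open bay, its back wall at x = 146 mm.
- hood_edge (a point): Middle of the hood's lower front edge, cabinet x = -8, y = 34, z = 380 mm. The hood covers the whole front, door and bay (underside 380 mm high, 371 at the lamp). So an upright gripper has no room above the red ball: come in with the tool leaning back towards the robot, out from under the hood.
- peg_top (a point): Top centre of the upright fixed brass peg, cabinet x = 0, y = 0, z = 76 mm, on the bay's ledge (45 mm high, reaching out to x = -30 mm). The peg is 12 mm thick, its top 5 mm tapering to 7 mm. A seated bar's underside lies 18 mm below its top.
- stay_knob (a point): Centre of the red ball grip, 30 mm across, on a thin neck at the stay arm's free end, 35 mm above the bar's upper face. The stay is a dark flat steel bar 252 x 28 x 6 mm (about 0.12 kg) with three 16 mm through holes in a row. At its pivot on the door it turns about an upright and a level axis; let go, it falls until level.
- stay_pivot (a point): Stay's pivot at the door's foot, where its upright and level axes cross; it turns with the door. Door shut, it is at cabinet x = 65, y = 85, z = 61 mm; it comes forward and left as the door opens. From here along the level bar: holes at 120, 150, 180 mm (3 mm below the pivot, at the bar's underside); ball centre 225 mm out, 38 mm above the pivot.
- hole_inner (a point): Centre of the inner hole (nearest the door) at the bar's underside; 120 mm from the pivot.
- hole_middle (a point): Centre of the middle hole, between two yellow marks, at the bar's underside; 16 mm wide, 150 mm from the pivot. The door turns easily (free edge out towards the robot, 1.4 rad at most) and stays where it is left; it starts 0.06 to 0.2 rad ajar. With this hole over the peg it stands about 0.75 rad open.
- hole_outer (a point): Centre of the outer hole (nearest the ball) at the bar's underside; 180 mm from the pivot.
- swivel (a joint): Stay's turn about the upright axis on the door, rad: 0 when the arm points straight on along the door beyond its free edge, grows as the arm's free end turns towards the cabinet, 0 to 1.6. Turns easily. At the start the arm lies between the peg and the bay's back wall; with the middle hole on the peg this reads about 0.96.
- stay (a joint): Lift of the stay arm, rad: 0 level (its stop), grows as the ball end is raised, to 0.6. The bar must be raised to pass over the peg (0.25 clears it with all three holes).
- broth: Loose 250 ml bottle of pale brown broth with a white cap, 62 mm across, 143 mm high, standing in front of the cabinet close to where the door's foot and the stay's pivot come to stand: opening much beyond the middle hole can touch it; origin at the centre of its foot. Leave it.
- flask: Loose conical flask with stopper, 84 mm across, 153 mm high, right of the cabinet; origin at the centre of its foot. Leave it.
- timer: Loose white timer with three keys lying flat, 74 x 66 x 19 mm, in front of the bay; origin at the centre of its underside. Leave it.

How it is judged:
By the outcome, as a careful person would: the job done as asked, in the order asked, and still so for the second after the job is handed in, with the robot touching nothing.
It also fails if it takes over 48 s, if anything falls off the work surface, if the arm or the gripper's body presses on something with over 40 N, if the wrist force passes 120 N, or if a joint passes its speed limit or range.

## Working session

There is one attempt and no reset: what is moved stays moved. The work goes in short steps, Python scripts to look and compute and a shell command to move; the robot and the scene stay as the last step left them, time stands still between calls to the robot, and variables do not carry over. Pictures are saved under pics/ and viewed, at most 13 in all, crops included, and the job is handed in when it is done.

```bash
mkdir -p pics; ls
python3 - <<'E'
from cell import ctrl
import cv2,numpy as np
s=ctrl.read_state();print(s['clock'],s['eef_pos'],s['tool_rot'],s['width'])
for n in ['scene','top']:
    im=ctrl.get_image(n);cv2.imwrite(f'pics/{n}0.png',im['pixels'][:,:,::-1])
    print(n,im['fx'],im['fy'],im['cx'],im['cy'],[k for k in im]);print(np.round(im['pose'],4).tolist())
    np.savez(f'{n}0.npz',**{k:v for k,v in im.items() if v is not None and k!='name'})
E
```

```text
pics
0.0 [ 274.74348596 -588.38441677  230.40597204] [-3.13968614e+00 -5.67831276e-06  4.36758242e-01] 85.34250988274651
scene 534.0242353776434 534.0242353776434 280.5227604370381 210.42067724283922 ['pixels', 'fx', 'fy', 'cx', 'cy', 'pose']
[[-0.7611, 0.3045, -0.5727, -382.0726], [-0.6484, -0.3807, 0.6593, 1286.5851], [-0.0173, 0.8731, 0.4872, 986.6668], [0.0, 0.0, 0.0, 1.0]]
top 469.008013277373 469.008013277373 276.44679414115444 202.92864348807268 ['pixels', 'fx', 'fy', 'cx', 'cy', 'pose']
[[-0.3036, 0.9141, -0.2688, 176.1955], [-0.9528, -0.2936, 0.0776, 375.8811], [-0.008, 0.2797, 0.9601, 1377.9678], [0.0, 0.0, 0.0, 1.0]]
```

View pics/scene0.png

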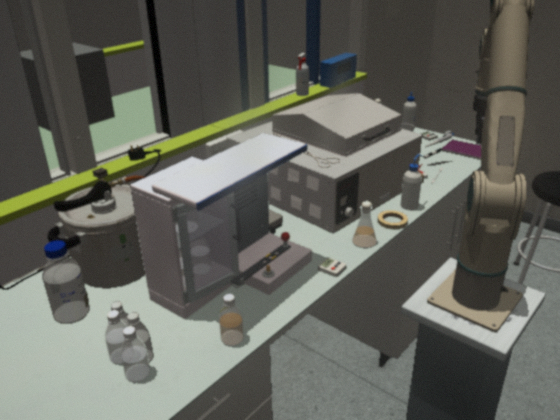

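View pics/top0.png

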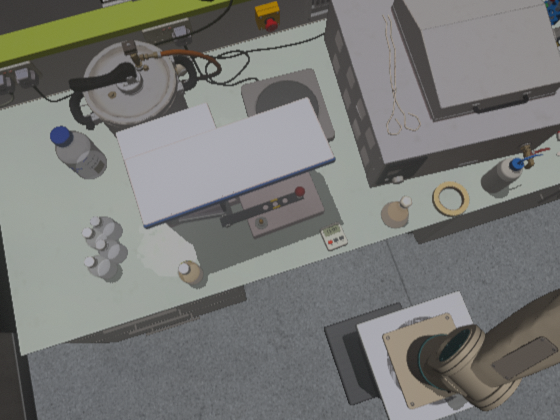

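Top view: red ball ≈(300,190), peg ≈(261,222), bar between (222,220) and (300,192), broth at (188,270), timer (334,237). I'll zoom in for accurate pixels.

Run:
```python
import cv2,numpy as np
a=cv2.imread('pics/top0.png')[165:240,205:345];b=cv2.imread('pics/scene0.png')[225:300,215:355]
f=lambda x:cv2.resize(np.clip(x*1.5,0,255).astype(np.uint8),None,fx=4,fy=4,interpolation=cv2.INTER_CUBIC)
cv2.imwrite('pics/z0.png',np.vstack([f(a),f(b)]))
for n in ['top','scene']:
    im=cv2.imread(f'pics/{n}0.png').astype(int)
    m=((im[:,:,2]>1.6*im[:,:,1])&(im[:,:,2]>1.6*im[:,:,0])&(im[:,:,2]>60)).astype(np.uint8)
    k,l,st,c=cv2.connectedComponentsWithStats(m)
    print(n,[(np.round(c[i],1).tolist(),st[i].tolist()) for i in range(1,k) if st[i,4]>8])
```

```text
top [([270.6, 23.8], [265, 18, 13, 12, 109]), ([177.6, 51.5], [161, 50, 37, 5, 79]), ([541.7, 149.8], [535, 148, 14, 5, 23]), ([299.6, 190.7], [296, 187, 8, 8, 48]), ([329.5, 241.8], [328, 241, 4, 3, 10])]
scene [([300.8, 61.4], [298, 57, 8, 12, 41]), ([132.3, 177.5], [126, 176, 15, 5, 31]), ([285.0, 235.8], [282, 233, 7, 7, 37])]
```

View pics/z0.png

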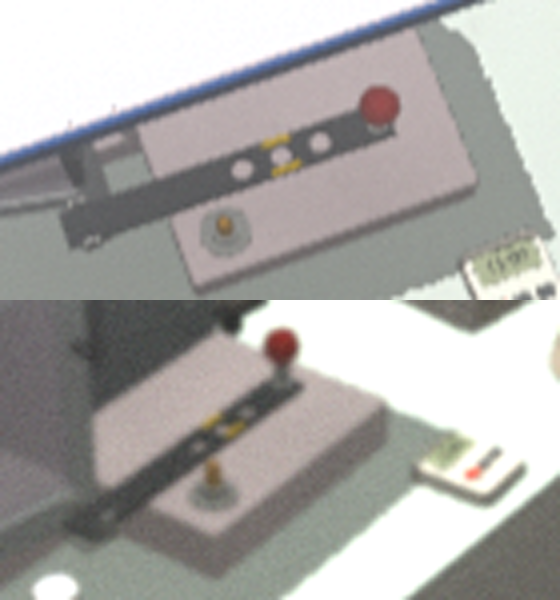

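Zoomed: the ball is at top (299.6,190.7) / scene (285,235.8). The peg top is at top ≈(261.3,219.5) / scene ≈(268,265.5). The ledge's front edge in the top view runs (252.5,235.5) to (323.5,210.5).

```bash
cat > h.py <<'E'
import numpy as np
from scipy.spatial.transform import Rotation as R
class Cam:
    def __init__(s,n): 
        d=np.load(f'{n}.npz');s.f,s.cx,s.cy,s.T=float(d['fx']),float(d['cx']),float(d['cy']),d['pose']
    def ray(s,p):
        d=s.T[:3,:3]@np.array([(p[0]-s.cx)/s.f,-(p[1]-s.cy)/s.f,-1]);return s.T[:3,3],d/np.linalg.norm(d)
    def onz(s,p,z): o,d=s.ray(p);return o+d*(z-o[2])/d[2]
    def proj(s,P):
        q=s.T[:3,:3].T@(np.asarray(P)-s.T[:3,3]);return np.array([s.cx-s.f*q[0]/q[2],s.cy+s.f*q[1]/q[2]])
def tri(rs):
    A=sum(np.eye(3)-np.outer(d,d) for o,d in rs);b=sum((np.eye(3)-np.outer(d,d))@o for o,d in rs);X=np.linalg.solve(A,b)
    return X,[np.linalg.norm((np.eye(3)-np.outer(d,d))@(X-o)) for o,d in rs]
E
python3 - <<'E'
from h import *
t,s=Cam('top0'),Cam('scene0')
print('ball',tri([t.ray((299.6,190.7)),s.ray((285,235.8))]), t.onz((299.6,190.7),99))
print('peg',tri([t.ray((261.3,219.5)),s.ray((268,265.5))]), t.onz((261.3,219.5),76),s.onz((268,265.5),76))
a,b=t.onz((252.5,235.5),45),t.onz((323.5,210.5),45);print('ledge',a,b,np.linalg.norm(a-b),np.arctan2(*(b-a)[[0,1]]))
a,b=t.onz((145,221),380),t.onz((332,159),380);print('hood',a,b,np.linalg.norm(a-b))
print('mid',t.onz((205+281/4,165+156/4),64),'pivend',t.onz((205+80/4,165+228/4),64), 'ballend',t.onz((205+390/4,165+125/4),64))
print('broth cap',t.onz((184,265),143),'timer',t.onz((334,237),19))
E
```

```text
ball (array([548.85949385, 197.33054009,  95.51355009]), [np.float64(1.050977288813887), np.float64(1.0509772888140174)]) [548.7449274  198.38296301  99.        ]
peg (array([507.41037231, 326.07783089,  70.16146627]), [np.float64(1.1510862463402385), np.float64(1.1510862463402325)]) [506.90457819 326.9430917   76.        ] [500.62365169 331.76601998  76.        ]
ledge [476.83087227 364.23384803  45.        ] [484.91668121 143.3057052   45.        ] 221.0760606668498 3.105009711265746
hood [504.52258695 582.71691035 380.        ] [516.16677136 143.21084912 380.        ] 439.66028350476313
mid [542.04949766 273.99700188  64.        ] pivend [534.86711143 428.48880216  64.        ] ballend [540.15825665 190.84607394  64.        ]
broth cap [433.81294253 560.80689282 143.        ] timer [404.87935863 136.06594973  19.        ]
```

```bash
cat >> h.py <<'E'
def Rt(az,tilt,roll=0): # tool x forward, z down, then tilted forward by tilt, rolled about world x
    return R.from_euler('z',az)*R.from_euler('x',np.pi)*R.from_euler('y',tilt)
def plan(p0,R0,tg):
    """tg: list of (P,Rot); prints tool shift(mm) then turn(deg), shift first then turn"""
    for P,Rn in tg:
        print('shift',np.round(R0.inv().apply(np.asarray(P)-p0),1),'turn',np.round((R0.inv()*Rn).as_rotvec(degrees=True),1))
        p0,R0=np.asarray(P),Rn
def now():
    from cell import ctrl
    s=ctrl.read_state();print(s['clock'],np.round(s['eef_pos'],1),np.round(s['tool_rot'],3),'q',np.round(s['qpos'],2),'F',np.round(s['force'],1),'w',round(s['width'],1),s['gripper_force'])
    return np.array(s['eef_pos']),R.from_euler('xyz',s['tool_rot'])
E
python3 - <<'E'
from h import *
p,r=now()
r2=Rt(.2,0);print(r2.as_euler('xyz'))
plan(p,r,[([430,-200,290],r),([430,-200,290],r2),([400,130,290],r2),([400,130,290],Rt(.2,.785))])
E
```

```text
0.1 [ 274.8 -588.5  230.5] [-3.14   0.     0.437] q [ 1.07  0.63  0.04  1.52 -0.03  1.   -0.02] F [-0.4  0.2 -0.7] w 85.6 0.0
[3.14159265 0.         0.2       ]
shift [ 305.  -286.4  -59. ] turn [0. 0. 0.]
shift [0. 0. 0.] turn [-0.1  0.  13.6]
shift [  36.2 -329.4   -0. ] turn [0. 0. 0.]
shift [0. 0. 0.] turn [ 0. 45. -0.]
```

```bash
python3 -m handwheel '[[[0,0,0],[0.0254,-0.0239,-0.005],0],[[0,0,0],[0.0254,-0.0239,-0.005],0],[[0,0,0],[0.0254,-0.0239,-0.005],0],[[0,0,0],[0.0254,-0.0239,-0.005],0]]'
python3 -m handwheel '[[[0,0,0],[0.0254,-0.0239,-0.005],0],[[0,0,0],[0.0254,-0.0239,-0.005],0],[[0,0,0],[0.0254,-0.0239,-0.005],0],[[0,0,0],[0.0254,-0.0239,-0.005],0]]'
python3 -m handwheel '[[[0,0,0],[0.0254,-0.0239,-0.005],0],[[0,0,0],[0.0254,-0.0239,-0.005],0],[[0,0,0],[0.0254,-0.0239,-0.005],0],[[0,0,0],[0.0254,-0.0239,-0.005],0]]'
python3 -m handwheel '[[[0,0,7],[0,0,0],0],[[0,0,6.6],[0,0,0],0],[[0,0,0],[0,0,0],0]]'
python3 -c "
from h import *
p,r=now();r2=Rt(.2,0)
plan(p,r,[([400,130,290],r2),([400,130,290],Rt(.2,.785))])"
```

```text
clock: 0.43
eef_pos: [326.7, -457.7, 250.9]
tool_rot: [-3.14, 0.0, 0.436]
force: [-0.2, -0.2, 0.1]
width: 85.4
gripper_force: 0.0
clock: 0.77
eef_pos: [378.4, -328.0, 271.3]
tool_rot: [-3.141, 0.0, 0.437]
force: [1.7, -0.5, 1.2]
width: 85.3
gripper_force: 0.0
clock: 1.1
eef_pos: [429.9, -198.4, 291.4]
tool_rot: [-3.141, 0.0, 0.437]
force: [1.1, 0.5, -0.4]
width: 85.8
gripper_force: 0.0
clock: 1.35
eef_pos: [429.9, -199.4, 291.2]
tool_rot: [-3.142, 0.0, 0.198]
force: [-0.6, 0.9, -1.1]
width: 85.5
gripper_force: 0.0
1.35 [ 429.9 -199.4  291.2] [-3.142  0.     0.198] q [ 0.35  0.3   0.03  1.91 -0.01  0.93 -0.99] F [-0.6  0.9 -1.1] w 85.5 0.0
shift [  35.5 -328.9    1.2] turn [-0.   0.  -0.1]
shift [0. 0. 0.] turn [ 0. 45. -0.]
```

```bash
python3 -m handwheel '[[[0,0,0],[0.0036,-0.033,0],0],[[0,0,0],[0.0036,-0.033,0],0],[[0,0,0],[0.0036,-0.033,0],0],[[0,0,0],[0.0036,-0.033,0],0],[[0,0,0],[0.0036,-0.033,0],0]]' >/dev/null
python3 -m handwheel '[[[0,0,0],[0.0036,-0.033,0],0],[[0,0,0],[0.0036,-0.033,0],0],[[0,0,0],[0.0036,-0.033,0],0],[[0,0,0],[0.0036,-0.033,0],0],[[0,0,0],[0.0036,-0.033,0],0]]'
python3 -m handwheel '[[[0,6.5,0],[0,0,0],0],[[0,6.5,0],[0,0,0],0],[[0,6.5,0],[0,0,0],0],[[0,6.5,0],[0,0,0],0]]' >/dev/null
python3 -m handwheel '[[[0,6.5,0],[0,0,0],0],[[0,6.5,0],[0,0,0],0],[[0,6,0],[0,0,0],0],[[0,0,0],[0,0,0],0]]' >/dev/null
python3 -c "
from h import *
p,r=now();r2=Rt(.2,.785);d=r2.apply([0,0,1]);C=np.array([549,198,97])
plan(p,r,[(C-81*d,r2),(C+19*d,r2)])"
```

```text
clock: 2.18
eef_pos: [399.4, 131.4, 291.3]
tool_rot: [3.141, 0.0, 0.202]
force: [0.0, 0.6, 0.7]
width: 85.5
gripper_force: 0.0
2.85 [408.3 116.1 297.6] [ 3.105 -0.536  0.196] q [-0.01  0.02 -0.5   2.44  0.87  0.27 -2.68] F [-0.5  0.1 -0.2] w 85.4 0.0
shift [  9.9 -59.  170.6] turn [ 2.2 14.3  0.1]
shift [ -0.  -0. 100.] turn [0. 0. 0.]
```

```bash
python3 -m handwheel '[[[0,0,0],[0.002,-0.012,0.032],0],[[0,0,0],[0.002,-0.012,0.032],0],[[0,0,0],[0.002,-0.012,0.032],0],[[0,0,0],[0.002,-0.012,0.032],0],[[0,0,0],[0.002,-0.012,0.032],0]]' >/dev/null
python3 -m handwheel '[[[1,5,0],[0,0,0],0],[[1,5,0],[0,0,0],0],[[0,4,0],[0,0,0],0],[[0,0,0],[0,0,0],0]]' >/dev/null
python3 - <<'E'
from h import *
from cell import ctrl
import cv2
p,r=now();r2=Rt(.2,.785);d=r2.apply([0,0,1]);C=np.array([549,198,97])
plan(p,r,[(C-81*d,r2),(C+19*d,r2)])
im=ctrl.get_image('wrist');cv2.imwrite('pics/w1.png',im['pixels'][:,:,::-1])
print([k for k in im],np.round(im['T_tool_cam'],4).tolist(),im['fx'],im['cx'],im['cy'])
T=np.eye(4);T[:3,:3]=r.as_matrix();T[:3,3]=p
np.savez('w1.npz',fx=im['fx'],cx=im['cx'],cy=im['cy'],pose=T@im['T_tool_cam'])
a=im['pixels'].astype(int);m=((a[:,:,0]>2*a[:,:,1])&(a[:,:,0]>2*a[:,:,2])&(a[:,:,0]>60)).astype(np.uint8)
k,l,st,c=cv2.connectedComponentsWithStats(m);print([(c[i].round(1),st[i]) for i in range(1,k) if st[i,4]>30])
E
```

```text
3.6 [495.5 179.6 309. ] [ 3.118 -0.616  0.214] q [-0.54  0.15 -0.    2.3   1.11  0.23 -2.94] F [-0.5 -0.   1. ] w 85.5 0.0
shift [-90.2 -10.3 125.5] turn [0.8 9.7 0.7]
shift [ -0.  -0. 100.] turn [0. 0. 0.]
['pixels', 'fx', 'fy', 'cx', 'cy', 'T_tool_cam'] [[0.0004, 0.949, 0.3153, 81.174], [1.0, -0.0006, 0.0007, 0.1072], [0.0009, 0.3153, -0.949, -142.3345], [0.0, 0.0, 0.0, 1.0]] 348.42647317927646 281.67150658535047 207.5647419617652
[(array([269. , 245.9]), array([257, 234,  25,  24, 442], dtype=int32))]
```

View pics/w1.png

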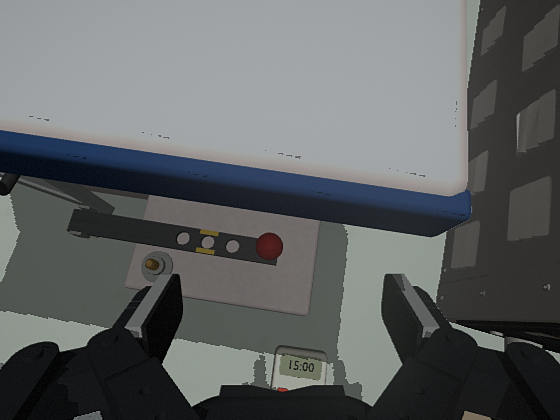

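The wrist view shows the ball at (269,246), the peg at (152,264), the bar's holes at (183/208/233,~242) and the hood edge above. The arm has run into limits (j6 and j7), so I'll fit its kinematics and look for a better wrist configuration.

```bash
cat > kin.py <<'E'
from h import *
from scipy.optimize import least_squares
LO=np.array([-3.06,-.37,-1.25,.18,-1.1,.23,-2.94]);HI=np.array([3.06,2.12,1.32,2.47,4.24,1.98,2.94])
D=[([1.068,.628,.038,1.517,-.027,.996,-.02],[274.8,-588.5,230.5],[-3.14,0,.437]),([.35,.3,.03,1.91,-.01,.93,-.99],[429.9,-199.4,291.2],[-3.142,0,.198]),
([-.01,.02,-.5,2.44,.87,.27,-2.68],[408.3,116.1,297.6],[3.105,-.536,.196]),([-.54,.15,0,2.3,1.11,.23,-2.94],[495.5,179.6,309],[3.118,-.616,.214])]
def fk(q,g):
    s=-1
    e=lambda a,x:R.from_euler(a,x)
    A=e('z',s*q[0]+g[4])*e('y',q[1]);p=np.array([0,0,g[0]])+A.apply([0,0,g[1]])
    A=A*e('z',s*q[2])*e('y',q[3]);p=p+A.apply([0,0,g[2]])
    A=A*e('z',s*q[4])*e('y',q[5])*e('z',s*q[6]+g[5]);p=p+A.apply([0,0,g[3]]);return p,A
def res(g,pos=100):
    o=[]
    for q,p,e in D:
        P,A=fk(q,g);o+=list(P-p)+list(pos*(A.inv()*R.from_euler('xyz',e)).as_rotvec())
    return np.array(o)
G=min((least_squares(res,[300,554,387,300,a,b]) for a in(0,) for b in(0,1.57,3.14,-1.57)),key=lambda s:s.cost)
g=G.x
def ik(P,Rn,q0):
    f=lambda q:np.r_[fk(q,g)[0]-P,200*(fk(q,g)[1].inv()*Rn).as_rotvec(),1e-2*(q-q0)]
    return least_squares(f,np.clip(q0,LO+.02,HI-.02),bounds=(LO,HI))
E
python3 - <<'E'
from kin import *
print(g,res(g).round(1).reshape(4,6))
C=np.array([549,198,97]);C2=np.array([524,256,97])
rng=np.random.default_rng(0)
for half in(0,np.pi):
  for az in(-.3,0,.2,.4):
    for tl in(.5,.7,.9,1.1):
      Rn=Rt(az,tl)*R.from_euler('z',half);d=Rn.apply([0,0,1]);b=None;sols=[]
      for k in range(10):
        q0=LO+(HI-LO)*rng.random(7);s=ik(C+19*d,Rn,q0)
        e=s.fun[:6];ok=np.abs(e).max()<1.5
        if ok: sols.append((np.min(np.r_[s.x-LO,HI-s.x]),s.x.round(2)))
      if sols: m=max(sols,key=lambda t:t[0]);print(round(half),az,tl,len(sols),round(m[0],2),m[1])
E
```

```text
[ 3.38167089e+02  5.61839616e+02  3.80860161e+02  3.56912485e+02
 -5.23763554e-02  1.52511965e+00] [[-4.7 -3.  -1.3  0.3 -0.  -0.6]
 [ 0.2  4.3 -0.4  0.1 -0.1 -0.9]
 [ 0.8  4.6  1.1  2.9 -0.   1.2]
 [-1.4 -0.1  0.6  2.6 -0.1  0.3]]
0 -0.3 0.5 1 0.15 [-0.61  0.72  0.    2.17  1.8   0.38  2.06]
0 -0.3 0.7 4 0.2 [-0.41  0.84 -0.44  2.27  1.97  0.95  1.84]
0 -0.3 0.9 6 0.14 [-1.17  0.99  0.56  2.33  2.49  0.6   0.97]
0 -0.3 1.1 4 0.11 [-0.68  1.08 -0.29  2.36  2.07  1.45  1.41]
0 0 0.5 6 0.22 [ 0.03  0.89 -0.88  2.25  1.93  0.9   2.42]
0 0 0.7 7 0.08 [-0.26  0.85 -0.5   2.39  2.33  0.95  1.89]
0 0.2 0.5 5 0.19 [-0.05  0.79 -0.62  2.28  2.17  0.61  2.39]
0 0.2 0.7 1 0.04 [-0.02  0.92 -0.73  2.43  2.45  1.03  2.14]
0 0.4 0.5 4 0.16 [-0.14  0.72 -0.36  2.28  2.64  0.39  2.15]
0 0.4 0.7 4 0.03 [ 0.22  1.03 -0.96  2.44  2.49  1.02  2.49]
3 -0.3 0.5 6 0.3 [-0.43  0.73 -0.27  2.17  1.75  0.56 -1.  ]
3 -0.3 0.7 9 0.2 [-0.45  0.82 -0.39  2.27  1.98  0.91 -1.32]
3 -0.3 0.9 6 0.14 [-0.5   0.96 -0.46  2.33  2.05  1.27 -1.51]
3 -0.3 1.1 9 0.11 [-1.16  1.1   0.4   2.36  2.24  0.92 -2.11]
3 0 0.5 4 0.22 [-0.15  0.77 -0.56  2.25  2.02  0.65 -0.86]
3 0 0.7 6 0.08 [-0.08  0.95 -0.8   2.39  2.22  1.15 -1.06]
3 0.2 0.5 8 0.19 [-0.21  0.73 -0.37  2.28  2.36  0.47 -0.98]
3 0.2 0.7 5 0.04 [ 0.11  1.05 -0.98  2.43  2.33  1.19 -0.8 ]
3 0.4 0.5 5 0.19 [ 0.2   0.91 -0.92  2.28  2.11  0.71 -0.37]
3 0.4 0.7 6 0.03 [ 0.28  1.13 -1.11  2.44  2.4   1.13 -0.51]
```

```bash
cat > sim.py <<'E'
from kin import *
def tz(az,tl,yaw,half=np.pi):
    return R.from_rotvec(tl*np.array([np.sin(az),-np.cos(az),0]))*Rt(yaw,0)*R.from_euler('z',half)
def follow(q,wps,n=12):
    p,A=fk(q,g)
    for P,Rn in wps:
        rv=(A.inv()*Rn).as_rotvec();P=np.asarray(P,float);worst=0
        for k in range(1,n+1):
            s=ik(p+(P-p)*k/n,A*R.from_rotvec(rv*k/n),q);q=s.x;worst=max(worst,np.abs(s.fun[:6]).max())
        print('  ',P.round(),'err',round(worst,1),'q',q.round(2),'margin',round(np.min(np.r_[q-LO,HI-q]),2))
        p,A=P,Rn
    return q
E
python3 - <<'E'
from sim import *
t,s,w=Cam('top0'),Cam('scene0'),Cam('w1')
print('ball',tri([t.ray((299.6,190.7)),s.ray((285,235.8)),w.ray((269,245.9))]))
print('peg',tri([t.ray((261.3,219.5)),s.ray((268,265.5)),w.ray((150.5,262.5))]),w.onz((150.5,262.5),76),w.onz((269,245.9),99),'midhole',w.onz((208,242.5),64))
q=np.array([-.54,.15,0,2.3,1.11,.23,-2.94])
C=np.array([549,198,97])
for az in(-.3,-.5):
  for tl in(.6,.8,1.0):
    Rf=tz(az,tl,az);d=Rf.apply([0,0,1]);print(az,tl)
    follow(q,[([430,60,330],Rt(-.3,.1)),([430,60,330],tz(0,0,-.3,np.pi*.5)),([430,60,330],tz(0,0,-.3)),([430,100,330],tz(-1.3,.7,-.3)),([450,160,280],Rf),(C-81*d,Rf),(C+19*d,Rf),
      (C+19*d+[0,17,65],Rf),([524+19*d[0],276,170],Rf),([524+19*d[0],256,97+19*d[2]],Rf)])
E
```

```text
ball (array([547.4336417 , 198.96926987,  97.35796356]), [np.float64(1.871141821858562), np.float64(1.183772059671997), np.float64(1.3131531390943698)])
peg (array([505.78699349, 327.75262829,  72.81358874]), [np.float64(2.0781705156916486), np.float64(1.5261944045701572), np.float64(1.3767945452993569)]) [505.0116673  327.88436171  76.        ] [546.48586445 200.02007806  99.        ] midhole [542.09687996 273.44550147  64.        ]
-0.3 0.6
   [430.  60. 330.] err 0.0 q [-0.08  0.15 -0.17  2.    0.09  0.91 -2.17] margin 0.47
   [430.  60. 330.] err 6.4 q [-1.06  0.46  1.32  1.92 -0.52  1.18 -2.94] margin 0.0
   [430.  60. 330.] err 111.5 q [-0.44  0.49  1.32  2.36 -1.1   1.31 -2.94] margin 0.0
   [430. 100. 330.] err 145.1 q [-1.17  0.16  1.32  2.43 -1.1   0.33 -2.94] margin 0.0
   [450. 160. 280.] err 143.7 q [-0.74  0.37  1.32  2.35 -1.1   1.11 -2.94] margin 0.0
   [505. 212. 164.] err 167.2 q [ 0.59  0.72 -0.73  2.23 -1.1   0.23 -2.94] margin 0.0
   [559. 195.  81.] err 170.2 q [ 0.52  0.92 -0.63  2.08 -1.1   0.23 -2.94] margin 0.0
   [559. 212. 146.] err 170.1 q [ 0.53  0.8  -0
[... 3893 characters left out ...]
 0.0
   [430.  60. 330.] err 111.5 q [-0.44  0.49  1.32  2.36 -1.1   1.31 -2.94] margin 0.0
   [430. 100. 330.] err 145.1 q [-1.17  0.16  1.32  2.43 -1.1   0.33 -2.94] margin 0.0
   [450. 160. 280.] err 164.3 q [-1.    0.07  1.32  2.42 -1.1   0.67 -2.94] margin 0.0
   [489. 231. 141.] err 224.7 q [ 0.61  0.75 -0.75  2.22 -1.1   0.23 -2.94] margin 0.0
   [563. 190.  87.] err 224.3 q [ 0.59  0.92 -0.68  2.07 -1.1   0.23 -2.94] margin 0.0
   [563. 207. 152.] err 219.0 q [ 0.59  0.78 -0.73  2.11 -1.1   0.23 -2.94] margin 0.0
   [538. 276. 170.] err 233.8 q [ 0.49  0.75 -0.75  2.11 -1.1   0.23 -2.94] margin 0.0
   [538. 256.  87.] err 235.5 q [ 0.5   0.94 -0.7   2.07 -1.1   0.23 -2.94] margin 0.0
```

Run:
```python
from sim import *
q=np.array([-.54,.15,0,2.3,1.11,.23,-2.94])
C=np.array([547.5,199,97.5])
for az,tl in((-.3,.7),(-.3,.9),(-.15,.75)):
    Rf=tz(az,tl,az);d=Rf.apply([0,0,1]);print(az,tl)
    follow(q,[([430,60,330],Rt(-.3,.1)),([430,60,330],tz(0,0,-.3,-np.pi*.5)),([430,60,330],tz(0,0,-.3)),([430,100,330],tz(-1.3,.7,-.3)),([450,160,280],Rf),(C-81*d,Rf),(C+19*d,Rf),
      (C+19*d+[0,17,65],Rf),([524+19*d[0],276,170],Rf),([524+19*d[0],256,97+19*d[2]],Rf)])
```

```text
-0.3 0.7
   [430.  60. 330.] err 0.0 q [-0.08  0.15 -0.17  2.    0.09  0.91 -2.17] margin 0.47
   [430.  60. 330.] err 0.0 q [ 0.14  0.21 -0.41  1.93  0.1   1.02 -0.61] margin 0.54
   [430.  60. 330.] err 0.0 q [ 0.38  0.25 -0.72  1.93  0.19  1.03  0.86] margin 0.53
   [430. 100. 330.] err 0.0 q [-0.34  0.43 -0.61  1.93  0.79  1.43 -0.04] margin 0.54
   [450. 160. 280.] err 0.0 q [-0.35  0.28 -0.61  2.38  1.4   0.81 -0.82] margin 0.09
   [498. 214. 159.] err 0.0 q [-0.47  0.65 -0.55  2.33  1.72  0.95 -1.2 ] margin 0.14
   [559. 195.  83.] err 0.0 q [-0.39  0.84 -0.49  2.27  1.96  0.98 -1.29] margin 0.2
   [559. 212. 148.] err 0.0 q [-0.4   0.7  -0.51  2.22  1.77  0.91 -1.09] margin 0.25
   [536. 276. 170.] err 0.0 q [-0.51  0.68 -0.55  2.14  1.58  0.96 -1.01] margin 0.33
   [536. 256.  82.] err 0.0 q [-0.52  0.86 -0.5   2.21  1.82  1.   -1.27] margin 0.26
-0.3 0.9
   [430.  60. 330.] err 0.0 q [-0.08  0.15 -0.17  2.    0.09  0.91 -2.17] margin 0.47
   [430.  60. 330.] err 0.0 q [ 0.14  0.21 -0.41  1.93  0.1   1.02 -0.61] margin 0.54
   [430.  60. 330.] err 0.0 q [ 0.38  0.25 -0.72  1
[... 805 characters left out ...]
] margin 0.54
   [430.  60. 330.] err 0.0 q [ 0.38  0.25 -0.72  1.93  0.19  1.03  0.86] margin 0.53
   [430. 100. 330.] err 0.0 q [-0.34  0.43 -0.61  1.93  0.79  1.43 -0.04] margin 0.54
   [450. 160. 280.] err 1.0 q [-0.3   0.27 -0.64  2.47  1.63  0.76 -0.9 ] margin 0.0
   [493. 207. 157.] err 1.9 q [-0.56  0.64 -0.38  2.46  2.01  0.91 -1.37] margin 0.01
   [560. 197.  84.] err 0.0 q [-0.45  0.84 -0.34  2.36  2.23  0.96 -1.42] margin 0.11
   [560. 214. 149.] err 0.0 q [-0.49  0.68 -0.33  2.32  2.05  0.82 -1.25] margin 0.15
   [537. 276. 170.] err 0.0 q [-0.63  0.64 -0.35  2.24  1.82  0.83 -1.13] margin 0.23
   [537. 256.  83.] err 0.0 q [-0.6   0.84 -0.35  2.31  2.07  0.96 -1.4 ] margin 0.16
```

Run:
```python
from sim import *
p,r=now()
plan(p,r,[([430,60,330],Rt(-.3,.1)),([430,60,330],tz(0,0,-.3)),([430,100,330],tz(-1.3,.7,-.3)),([460,170,270],tz(-.3,.7,-.3))])
```

```text
3.65 [494.7 179.9 307.9] [ 3.118 -0.614  0.215] q [-0.54  0.15 -0.    2.3   1.11  0.23 -2.94] F [ 0.5 -0.8  0.3] w 85.1 0.0
shift [-59.8 105.  -66.8] turn [ -9.1 -29.1  27.6]
shift [0. 0. 0.] turn [ -9.   -0.  179.8]
shift [11.8 38.2 -0. ] turn [ 33.7 -21.7   0. ]
shift [ 5.4 96.5  7.6] turn [-31.6 -17.3  11.5]
```

```bash
python3 -m handwheel '[[[0,0,0],[-0.015,0.026,-0.0167],0],[[0,0,0],[-0.015,0.026,-0.0167],0],[[0,0,0],[-0.015,0.026,-0.0167],0],[[0,0,0],[-0.015,0.026,-0.0167],0]]' >/dev/null
python3 -m handwheel '[[[-1.8,-5.8,5.5],[0,0,0],0],[[-1.8,-5.8,5.5],[0,0,0],0],[[-1.8,-5.8,5.5],[0,0,0],0],[[-1.8,-5.8,5.5],[0,0,0],0],[[-1.8,-5.8,5.5],[0,0,0],0]]' >/dev/null
python3 - <<'E'
from sim import *
p,r=now()
plan(p,r,[([430,60,330],tz(0,0,-.3,-2)),([430,60,330],tz(0,0,-.3)),([430,100,330],tz(-1.3,.7,-.3)),([460,170,270],tz(-.3,.7,-.3))])
E
```

```text
4.4 [475.2 131.5 313.8] [-3.116 -0.225 -0.189] q [ 0.14  0.25 -0.67  2.    0.39  0.79 -2.51] F [ 0.7 -0.3 -0.8] w 85.5 0.0
shift [-26.5  78.1 -24.7] turn [  11.2  -10.2 -107.5]
shift [0. 0. 0.] turn [  0.    0.  -65.4]
shift [11.8 38.2 -0. ] turn [ 33.7 -21.7   0. ]
shift [ 5.4 96.5  7.6] turn [-31.6 -17.3  11.5]
```

```bash
python3 -m handwheel '[[[0,-5,0],[-0.0065,0.0195,-0.006],0],[[0,-5,0],[-0.0065,0.0195,-0.006],0],[[0,0,0],[-0.0065,0.0195,-0.006],0],[[0,0,0],[-0.0065,0.0195,-0.006],0]]' >/dev/null
python3 -m handwheel '[[[0,0,-7],[0,0,0],0],[[0,0,-7],[0,0,0],0],[[0,0,-7],[0,0,0],0],[[0,0,-7],[0,0,0],0],[[0,0,-7],[0,0,0],0]]' >/dev/null
python3 -m handwheel '[[[0,0,-7],[0,0,0],0],[[0,0,-7],[0,0,0],0],[[0,0,-7],[0,0,0],0],[[0,0,-7],[0,0,0],0],[[0,0,-7],[0,0,0],0]]' >/dev/null
python3 -m handwheel '[[[0,0,-7],[0,0,0],0],[[0,0,-7],[0,0,0],0],[[0,0,-7],[0,0,0],0],[[0,0,-7],[0,0,0],0],[[0,0,-7],[0,0,0],0]]' >/dev/null
python3 -m handwheel '[[[0,0,-7],[0,0,0],0],[[0,0,-7],[0,0,0],0],[[0,0,-7],[0,0,0],0],[[0,0,-7],[0,0,0],0],[[0,0,-7],[0,0,0],0]]' >/dev/null
python3 - <<'E'
from sim import *
p,r=now()
plan(p,r,[([430,60,330],tz(0,0,-.3)),([430,100,330],tz(-1.3,.7,-.3)),([460,170,270],tz(-.3,.7,-.3))])
plan(p,r,[([430,100,330],tz(-1.3,.7,-.3))])
E
```

```text
6.4 [433.1  59.  331.7] [3.087 0.025 2.269] q [ 0.72  0.34 -1.2   1.95  0.39  1.03  0.05] F [-0.3  0.2 -0.5] w 85.5 0.0
shift [ 2.8 -1.8  1.5] turn [  2.6   2.3 -32.8]
shift [11.8 38.2 -0. ] turn [ 33.7 -21.7   0. ]
shift [ 5.4 96.5  7.6] turn [-31.6 -17.3  11.5]
shift [33.4 23.9  2.1] turn [ 29.1 -28.5 -32.6]
```

```bash
python3 -m handwheel '[[[4,-4,-4.6],[0.005,0.004,0],0],[[4,-4,-4.6],[0.005,0.004,0],0],[[4,-4,-4.6],[0.005,0.004,0],0],[[4,-4,-4.6],[0.005,0.004,0],0]]' >/dev/null
python3 -m handwheel '[[[4,-4,-4.6],[0.005,0.004,0],0],[[4,-4,-4.6],[0.005,0.004,0],0],[[4,-4,-4.6],[0.005,0.004,0],0]]' >/dev/null
python3 - <<'E'
from sim import *
p,r=now()
plan(p,r,[([430,100,330],tz(-1.3,.7,-.3)),([460,170,270],tz(-.3,.7,-.3))])
from cell import ctrl
follow(np.array(ctrl.read_state()['qpos']),[([460,170,270],tz(-.3,.7,-.3))])
E
```

```text
6.9833 [423.  100.2 319.7] [-2.555  0.355  2.929] q [-0.08  0.54 -1.01  1.95  0.85  1.58 -0.2 ] F [ 0.1  0.5 -0.4] w 85.2 0.0
shift [-10.   -3.   -6.7] turn [ 1.2 -0.8 -1.2]
shift [ 5.4 96.5  7.6] turn [-31.6 -17.3  11.5]
   [460. 170. 270.] err 0.0 q [-0.07  0.45 -1.06  2.36  1.44  1.07 -0.89] margin 0.11
```

```bash
python3 -m handwheel '[[[0,0,0],[-0.0015,0.031,0],0],[[0,0,0],[-0.0015,0.031,0],0],[[0,0,0],[-0.0015,0.031,0],0]]' >/dev/null
python3 -m handwheel '[[[-6.1,-3.6,2.1],[0,0,0],0],[[-6.1,-3.6,2.1],[0,0,0],0],[[-6.1,-3.6,2.1],[0,0,0],0],[[-6.1,-3.6,2.1],[0,0,0],0],[[-6.1,-3.6,2.1],[0,0,0],0]]' >/dev/null
python3 - <<'E'
from sim import *
p,r=now()
C=np.array([547.5,199,97.5]);Rf=tz(-.3,.7,-.3);d=Rf.apply([0,0,1])
plan(p,r,[(C-81*d,Rf),(C+19*d,Rf)])
from cell import ctrl
follow(np.array(ctrl.read_state()['qpos']),[(C-81*d,Rf),(C+19*d,Rf),(C+19*d+[0,17,65],Rf),([536,276,170],Rf),([536,256,82],Rf)])
E
```

```text
7.65 [460.9 170.4 273.2] [-3.132  0.696  2.832] q [-0.07  0.44 -1.05  2.32  1.37  1.1  -0.82] F [ 1.  -0.8  0.8] w 85.4 0.0
shift [ 56.4  54.1 100.6] turn [-0.9 -0.2 -0.4]
shift [ -0.   0. 100.] turn [0. 0. 0.]
   [498. 214. 159.] err 0.0 q [-0.27  0.77 -0.9   2.33  1.7   1.22 -1.16] margin 0.14
   [559. 195.  83.] err 0.0 q [-0.2   0.95 -0.8   2.27  1.92  1.23 -1.18] margin 0.2
   [559. 212. 148.] err 0.0 q [-0.19  0.82 -0.86  2.22  1.76  1.17 -1.03] margin 0.25
   [536. 276. 170.] err 0.0 q [-0.32  0.8  -0.89  2.14  1.62  1.22 -1.  ] margin 0.33
   [536. 256.  82.] err 0.0 q [-0.34  0.97 -0.81  2.21  1.82  1.26 -1.2 ] margin 0.26
```

```bash
python3 -m handwheel '[[[0,0,0],[0.0113,0.0108,0.020],0],[[0,0,0],[0.0113,0.0108,0.020],0],[[0,0,0],[0.0113,0.0108,0.020],0],[[0,0,0],[0.0113,0.0108,0.020],0],[[0,0,0],[0.0113,0.0108,0.020],0]]' >/dev/null
python3 -m handwheel '[[[0,0,0],[0,0,0],0],[[0,0,0],[0,0,0],0]]' >/dev/null
python3 - <<'E'
from sim import *
from cell import ctrl
import cv2
p,r=now()
im=ctrl.get_image('wrist');cv2.imwrite('pics/w2.png',im['pixels'][:,:,::-1])
T=np.eye(4);T[:3,:3]=r.as_matrix();T[:3,3]=p
np.savez('w2.npz',fx=im['fx'],cx=im['cx'],cy=im['cy'],pose=T@im['T_tool_cam'])
a=im['pixels'].astype(int);m=((a[:,:,0]>2*a[:,:,1])&(a[:,:,0]>2*a[:,:,2])&(a[:,:,0]>60)).astype(np.uint8)
k,l,st,c=cv2.connectedComponentsWithStats(m);print([(c[i].round(1),st[i]) for i in range(1,k) if st[i,4]>30])
t,s,w,w1=Cam('top0'),Cam('scene0'),Cam('w2'),Cam('w1')
i=1+np.argmax(st[1:,4]);C,e=tri([t.ray((299.6,190.7)),s.ray((285,235.8)),w1.ray((269,245.9)),w.ray(c[i])]);print(C,e,w.onz(c[i],98))
Rf=tz(-.3,.7,-.3);d=Rf.apply([0,0,1]);plan(p,r,[(C-79*d,Rf),(C+21*d,Rf)])
E
```

```text
8.2333 [497.4 213.3 158.7] [-3.122  0.695  2.835] q [-0.26  0.76 -0.91  2.29  1.62  1.23 -1.08] F [-0.5 -0.3 -0.1] w 85.4 0.0
[(array([288. , 224.3]), array([ 267,  208,   42,   33, 1013], dtype=int32))]
[546.99777942 199.78327263 100.23910069] [np.float64(1.7696699923112698), np.float64(2.8530366684611543), np.float64(0.7447605616780618), np.float64(2.3230482333658053)] [555.13779637 198.34459582  98.        ]
shift [-1.6  1.7 -1.2] turn [-1.3 -0.3 -0.3]
shift [  0.  -0. 100.] turn [0. 0. 0.]
```

View pics/w2.png

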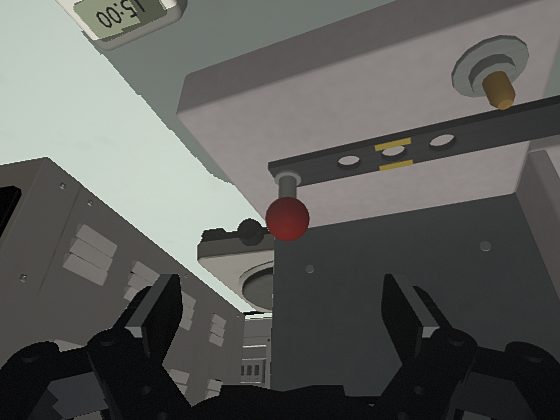

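The wrist view (now upside down) shows the ball circle centred at ≈(288,218.5), the holes at (349/394/442, ~150) and the peg top at (500,100). Only the shaded part of the ball was missed by the mask, so I'll recompute.

Run:
```python
from sim import *
p,r=now()
t,s,w,w1=Cam('top0'),Cam('scene0'),Cam('w2'),Cam('w1')
C,e=tri([t.ray((299.6,190.7)),s.ray((285,235.8)),w1.ray((269,245.9)),w.ray((288,218.5))]);print(C,e)
P,e=tri([t.ray((261.3,219.5)),w1.ray((150.5,262.5)),w.ray((505,105))]);print('peg',P,e, w.onz((505,105),76))
print('mid',w.onz((394,150),64))
Rf=tz(-.3,.7,-.3);d=Rf.apply([0,0,1]);plan(p,r,[(C-79*d,Rf),(C+21*d,Rf)])
```

```text
8.2833 [497.8 213.4 160.2] [-3.125  0.697  2.833] q [-0.26  0.76 -0.91  2.29  1.62  1.23 -1.08] F [0.2 0.3 0.6] w 85.7 0.0
[547.42017609 199.47883138  97.69834197] [np.float64(2.0302672843941316), np.float64(1.5023101124383142), np.float64(0.9256310367351513), np.float64(1.2315640100224439)]
peg [505.33131258 328.13931681  76.94974769] [np.float64(1.7274934183053305), np.float64(0.680141457838851), np.float64(1.894049687361459)] [505.33663803 330.20658823  76.        ]
mid [538.57650506 275.48939282  64.        ]
shift [0.9 1.4 2. ] turn [-1.3 -0.2 -0.4]
shift [  0.  -0. 100.] turn [0. 0. 0.]
```

```bash
python3 -m handwheel '[[[-1,0,0],[0.001,0.0015,0.020],0],[[0,0,0],[0,0,0.025],0],[[0,0,0],[0,0,0.025],0],[[0,0,0],[0,0,0.020],0],[[0,0,0],[0,0,0.012],0]]'
python3 -m handwheel '[[[0,0,0],[0,0,0],0.3],[[0,0,0],[0,0,0],0.3]]' |grep -v tool
python3 - <<'E'
from sim import *
from cell import ctrl
import cv2
p,r=now();C=[547.4,199.5,97.7];d=r.apply([0,0,1]);print('ball in tool',r.inv().apply(C-p))
a=ctrl.get_image('wrist')['pixels'][:,:,::-1]
im=ctrl.get_image('scene')['pixels'][:,:,::-1]
cv2.imwrite('pics/g3.png',np.hstack([cv2.resize(a,(440,330)),cv2.resize(im[200:320,200:320],(330,330))]))
E
```

```text
clock: 8.7
eef_pos: [561.9, 193.8, 82.3]
tool_rot: [3.138, 0.7, 2.828]
force: [0.0, -0.0, -1.4]
width: 85.2
gripper_force: 0.0
clock: 8.87
eef_pos: [560.7, 195.4, 83.0]
force: [-0.3, -0.4, -1.1]
width: 63.8
gripper_force: 0.0
8.8667 [560.7 195.4  83. ] [3.136 0.698 2.829] q [-0.19  0.94 -0.81  2.24  1.87  1.22 -1.12] F [-0.3 -0.4 -1.1] w 63.8 0.0
ball in tool [  1.16646646  -0.09922778 -20.16285105]
```

View pics/g3.png

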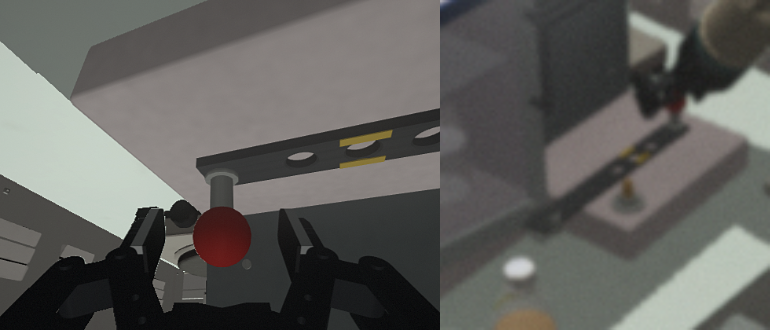

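```bash
python3 -m handwheel '[[[0,0,0],[0.0005,0,0],1],[[0,0,0],[0,0,0],1],[[0,0,0],[0,0,0],1],[[0,0,0],[0,0,0],1],[[0,0,0],[0,0,0],1]]' |grep -v tool
cat > stay.py <<'E'
from sim import *
O=np.array([505.3,328.3,0]);PSI=.03;W=R.from_euler('z',PSI)
def pivot(th):
    c,s=np.cos(th),np.sin(th);return O+W.apply([95-30*c-155*s,240+30*s-155*c,61])
def ball(pv,a,b): # a: heading of bar (world az of direction), b lift
    Rb=R.from_euler('z',a)*R.from_euler('y',-b);return pv+Rb.apply([225,0,38]),Rb,pv+Rb.apply([150,0,-3])
TF=.75;d=O-pivot(TF);AF=np.arctan2(d[1],d[0]);print('final dist',np.hypot(*d[:2]),'heading',AF)
E
python3 - <<'E'
from stay import *
from cell import ctrl
p,r=now();b0=p-19*r.apply([0,0,1])
f=lambda x:(ball(pivot(x[0]),x[1],0)[0]-b0)[:2]
s=least_squares(lambda x:np.r_[f(x),.5*(x[0]-.18)*100],[.18,-1.55]);t0,a0=s.x;print('ball',b0,'th0',t0,'a0',a0,f(s.x))
B0,Rb0,_=ball(pivot(t0),a0,0);off=p-B0
def pose(t,a,b):
    B,Rb,_=ball(pivot(t),a,b);D=Rb*Rb0.inv();return B+D.apply(off),D*r
st=[(t0,a0,.16),(t0,a0,.33)]+[(t0+(TF-t0)*k,a0+(AF-a0)*k,.33) for k in(.33,.67,1)]+[(TF,AF,.16),(TF,AF,0)]
w=[pose(*x) for x in st];plan(p,r,w);follow(np.array(ctrl.read_state()['qpos']),w,4)
E
```

```text
clock: 9.38
eef_pos: [560.3, 195.8, 82.0]
force: [-0.7, 0.2, 0.7]
width: 27.2
gripper_force: 58.8
final dist 150.60895811622817 heading -1.3225830456600083
9.3833 [560.3 195.8  82. ] [3.136 0.698 2.83 ] q [-0.19  0.94 -0.81  2.24  1.87  1.22 -1.12] F [-0.7  0.2  0.7] w 27.2 58.843334913253784
ball [548.62733446 199.48335821  96.51766668] th0 0.20052944473582457 a0 -1.5197548719960523 [ 0.04134705 -0.80936238]
shift [-21.5   6.  -29.1] turn [ 6.6 -3.2 -5.5]
shift [-22.8   6.6 -30.9] turn [ 7.  -3.4 -5.9]
shift [  8.9   9.3 -13.8] turn [-2.6 -1.1 -2.4]
shift [  6.4  16.3 -14.3] turn [-2.7 -1.1 -2.5]
shift [  2.5  21.8 -12.7] turn [-2.6 -1.1 -2.4]
shift [25.  -0.4 29.9] turn [-7.   3.4  5.9]
shift [23.5 -0.6 28.2] turn [-6.6  3.2  5.5]
   [560. 202. 118.] err 0.0 q [-0.3   0.91 -0.79  2.18  1.73  1.3  -1.01] margin 0.29
   [559. 215. 155.] err 0.0 q [-0.4   0.89 -0.77  2.08  1.58  1.42 -0.84] margin 0.39
   [547. 229. 155.] err 0.0 q [-0.42  0.89 -0.78  2.12  1.61  1.42 -0.85] margin 0.35
   [537. 250. 155.] err 0.0 q [-0.45  0.89 -0.79  2.15  1.63  1.42 -0.85] margin 0.32
   [531. 274. 155.] err 0.0 q [-0.48  0.89 -0.8   2.15  1.66  1.42 -0.84] margin 0.32
   [534. 262. 118.] err 0.0 q [-0.36  0.92 -0.83  2.24  1.81  1.32 -0.99] margin 0.23
   [536. 256.  82.] err 0.0 q [-0.25  0.98 -0.86  2.31  2.    1.26 -1.13] margin 0.16
```

```bash
python3 -m handwheel '[[[1.3,-0.6,-1.1],[-0.0043,0.0012,-0.0058],1],[[1.3,-0.6,-1.1],[-0.0043,0.0012,-0.0058],1],[[1.3,-0.6,-1.1],[-0.0043,0.0012,-0.0058],1],[[1.3,-0.6,-1.1],[-0.0043,0.0012,-0.0058],1],[[1.3,-0.6,-1.1],[-0.0043,0.0012,-0.0058],1]]'
python3 -m handwheel '[[[1.4,-0.7,-1.2],[-0.0046,0.0013,-0.0062],1],[[1.4,-0.7,-1.2],[-0.0046,0.0013,-0.0062],1],[[1.4,-0.7,-1.2],[-0.0046,0.0013,-0.0062],1],[[1.4,-0.7,-1.2],[-0.0046,0.0013,-0.0062],1],[[1.4,-0.7,-1.2],[-0.0046,0.0013,-0.0062],1]]'
python3 -m handwheel '[[[0,0,0],[0,0,0],1]]' | grep -A3 eef
```

```text
clock: 9.8
eef_pos: [559.8, 202.2, 117.8]
tool_rot: [-2.939, 0.742, 2.965]
force: [-1.6, -3.9, 1.5]
width: 27.1
gripper_force: 59.3
clock: 10.22
eef_pos: [559.2, 215.9, 154.5]
tool_rot: [-2.701, 0.768, 3.129]
force: [-2.0, -7.2, 4.3]
width: 27.6
gripper_force: 59.5
eef_pos: [559.1, 217.3, 155.0]
tool_rot: [-2.702, 0.769, 3.13]
force: [-3.1, -8.7, 6.1]
width: 26.8
```

```bash
python3 -m handwheel '[[[-0.5,-0.2,-0.5],[0.0018,0.0018,-0.0028],1],[[-0.5,-0.2,-0.5],[0.0018,0.0018,-0.0028],1],[[-0.5,-0.2,-0.5],[0.0018,0.0018,-0.0028],1],[[-0.5,-0.2,-0.5],[0.0018,0.0018,-0.0028],1],[[-0.5,-0.2,-0.5],[0.0018,0.0018,-0.0028],1]]' | grep -A3 eef
python3 -m handwheel '[[[-0.5,-0.2,-0.5],[0.0013,0.0033,-0.0029],1],[[-0.5,-0.2,-0.5],[0.0013,0.0033,-0.0029],1],[[-0.5,-0.2,-0.5],[0.0013,0.0033,-0.0029],1],[[-0.5,-0.2,-0.5],[0.0013,0.0033,-0.0029],1],[[-0.5,-0.2,-0.5],[0.0013,0.0033,-0.0029],1]]' | grep -A3 eef
python3 - <<'E'
from stay import *
from cell import ctrl
import cv2
p,r=now();np.savez('st.npz',p=p,e=r.as_matrix())
a=ctrl.get_image('wrist');b=ctrl.get_image('top');im=a
T=np.eye(4);T[:3,:3]=r.as_matrix();T[:3,3]=p
np.savez('w4.npz',fx=im['fx'],cx=im['cx'],cy=im['cy'],pose=T@im['T_tool_cam'])
x=a['pixels'][:,:,::-1];y=b['pixels'][160:250,195:325,::-1]
cv2.imwrite('pics/g4.png',np.vstack([cv2.resize(x,(480,360)),cv2.resize(np.clip(y*1.4,0,255).astype(np.uint8),(480,240),interpolation=cv2.INTER_CUBIC)]))
E
```

```text
eef_pos: [546.2, 231.0, 154.0]
tool_rot: [-2.705, 0.765, -3.09]
force: [-2.2, -4.6, 3.8]
width: 26.9
eef_pos: [535.4, 252.6, 153.6]
tool_rot: [-2.706, 0.761, -3.025]
force: [-2.3, -3.4, 1.9]
width: 27.0
final dist 150.60895811622817 heading -1.3225830456600083
11.1333 [535.4 252.6 153.6] [-2.706  0.761 -3.025] q [-0.45  0.87 -0.78  2.12  1.58  1.41 -0.78] F [-2.3 -3.4  1.9] w 27.0 59.74232017993927
```

View pics/g4.png

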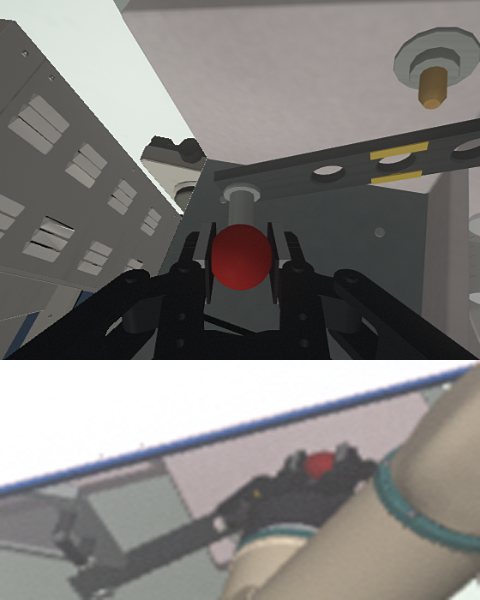

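The bar is raised clear and gripped. In the picture the middle hole is at (397,160) and the peg tip at (432,103), and the door is following. Next is the last drag segment, then a measurement.

```bash
python3 -m handwheel '[[[-0.5,-0.2,-0.5],[0.0005,0.0043,-0.0025],1],[[-0.5,-0.2,-0.5],[0.0005,0.0043,-0.0025],1],[[-0.5,-0.2,-0.5],[0.0005,0.0043,-0.0025],1],[[-0.5,-0.2,-0.5],[0.0005,0.0043,-0.0025],1],[[-0.5,-0.2,-0.5],[0.0005,0.0043,-0.0025],1]]' | grep -A3 eef
python3 -m handwheel '[[[0,0,0],[0,0,0],1],[[0,0,0],[0,0,0],1]]' | grep -A3 eef
cat > see.py <<'E'
from stay import *
from cell import ctrl
import cv2,sys
def look(n):
    p,r=now();im=ctrl.get_image('wrist');T=np.eye(4);T[:3,:3]=r.as_matrix();T[:3,3]=p
    np.savez(n+'.npz',fx=im['fx'],cx=im['cx'],cy=im['cy'],pose=T@im['T_tool_cam'])
    a=im['pixels'][:,:,::-1];cv2.imwrite(f'pics/{n}.png',a)
    h=cv2.cvtColor(np.ascontiguousarray(a),cv2.COLOR_BGR2HSV)
    for nm,lo,hi in(('yellow',(22,110,90),(34,255,255)),('brass',(10,90,60),(21,255,255))):
        m=cv2.inRange(h,lo,hi);k,l,st,c=cv2.connectedComponentsWithStats(m)
        print(nm,[(c[i].round(1).tolist(),st[i].tolist()) for i in range(1,k) if st[i,4]>40])
    return p,r,Cam(n)
E
python3 - <<'E'
from see import *
p,r,w=look('w5')
b=p-19*r.apply([0,0,1]);print('ball',b,'lift~',(b[2]-97.5))
P,_,H=ball(pivot(TF),AF,.33);print('pred ball',P,'hole',H,'px hole',w.proj(H),'peg px',w.proj(O+[0,0,76]))
E
```

```text
eef_pos: [529.0, 278.1, 153.4]
tool_rot: [-2.709, 0.76, -2.962]
force: [-1.4, -2.1, 1.6]
width: 27.3
eef_pos: [528.9, 278.5, 153.3]
tool_rot: [-2.71, 0.759, -2.963]
force: [-2.5, -2.1, 2.6]
width: 27.4
final dist 150.60895811622817 heading -1.3225830456600083
11.8167 [528.9 278.5 153.3] [-2.71   0.759 -2.963] q [-0.48  0.87 -0.79  2.12  1.6   1.41 -0.77] F [-2.5 -2.1  2.6] w 27.4 59.82913255691528
yellow [([465.4, 175.0], [432, 164, 68, 23, 654]), ([462.3, 206.1], [433, 198, 59, 17, 459])]
brass [([437.1, 112.8], [423, 92, 30, 44, 1033])]
ball [515.7588663  284.1899399  165.84518279] lift~ 68.34518279245611
pred ball [517.56812601 279.8934873  169.85929044] hole [503.40083511 335.79356091 106.76832723] px hole [440.12061341 188.46361326] peg px [429.481242   130.82703003]
```

View pics/w5.png

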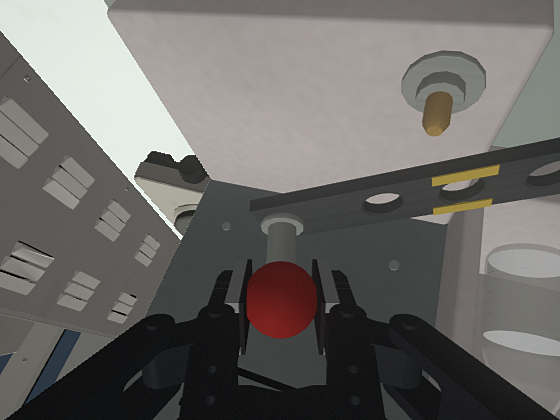

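The peg tip is at (433,131), the middle hole's centre at (463.8,190.3) and the ball centre at (281,299). I'll solve the bar's heading and lift from those pixels.

Run:
```python
from see import *
p,r=now();w=Cam('w5')
d=r.apply([0,0,1])
# ball: ray at (281,299), point nearest the grasp point
o,u=w.ray((281,299));g0=p-19*d;b=o+u*((g0-o)@u);print('ball ray pt',b,'miss',np.linalg.norm(b-g0))
def rb(a,l):return R.from_euler('z',a)*R.from_euler('y',-l)
s=least_squares(lambda x:w.proj(b+rb(*x).apply([-75,0,-35]))-[463.8,190.3],[-1.32,.33]);a,l=s.x
pv=b+rb(a,l).apply([-225,0,-38]);print('head',a,'lift',l,'res',s.fun,'pivot',pv)
peg=w.onz((433,132),76);print('peg',peg)
# door angle & final
f=lambda x:np.r_[(pivot(x[0])-pv)[:2]];s=least_squares(f,[.7]);print('th from pivot',s.x,s.fun)
```

```text
final dist 150.60895811622817 heading -1.3225830456600083
11.8667 [529.  278.1 153.4] [-2.709  0.76  -2.963] q [-0.48  0.87 -0.79  2.12  1.6   1.41 -0.77] F [-2.5 -1.8  2.3] w 27.1 59.83121931552887
ball ray pt [515.90379289 284.09153008 165.63169669] miss 0.34809667757534163
head -1.2328945002995984 lift 0.28644158025920835 res [ 5.68434189e-14 -2.84217094e-14] pivot [447.91279704 477.58973902  65.6083613 ]
peg [505.71043484 329.92904621  76.        ]
th from pivot [0.83757263] [12.40313747  7.98573368]
```

```bash
cat > est.py <<'E'
from see import *
def est(w,p,r,bpx,holes,x0=(.75,-1.32,.3)):
    g0=p-19*r.apply([0,0,1])
    def f(x):
        pv=pivot(x[0]);Rb=R.from_euler('z',x[1])*R.from_euler('y',-x[2]);B=pv+Rb.apply([225,0,38])
        return np.r_[(B-g0)/1.5,(w.proj(B)-bpx)/3,np.r_[[ (w.proj(pv+Rb.apply([k,0,3]))-h) for k,h in holes]].ravel()/3]
    s=least_squares(f,x0);x=s.x;pv=pivot(x[0]);Rb=R.from_euler('z',x[1])*R.from_euler('y',-x[2])
    print('th,head,lift',x.round(3),'res',s.fun.round(1),'hole xy',(pv+Rb.apply([150,0,-3])).round(1),'ball',(pv+Rb.apply([225,0,38])).round(1),'pv',pv.round(1))
    return x
E
python3 - <<'E'
from est import *
p,r=now();w=Cam('w5')
for hs in ([(150,(463.8,190.3))],[(150,(463.8,190.3)),(180,(382,203)),(120,(551,173))]):
    x=est(w,p,r,(281,299),hs)
E
```

```text
final dist 150.60895811622817 heading -1.3225830456600083
11.8667 [529.  278.1 153.4] [-2.709  0.76  -2.963] q [-0.48  0.87 -0.79  2.12  1.6   1.41 -0.77] F [-2.5 -1.8  2.3] w 27.1 59.83121931552887
th,head,lift [ 0.801 -1.314  0.307] res [-0.5  0.4 -0.4  0.3 -0.3 -0.5  0.8] hole xy [500.1 341.6 103.5] ball [515.1 284.4 165.3] pv [463.6 480.7  61. ]
th,head,lift [ 0.8   -1.317  0.305] res [-0.8  0.1 -0.7 -0.  -0.8 -0.7  0.5  0.4  0.6  0.3  1.2] hole xy [499.8 341.3 103.2] ball [514.7 284.  164.9] pv [463.7 480.6  61. ]
```

```bash
cat > go.py <<'E'
from est import *
def go(p,r,x,tgts):
    pv=pivot(x[0]);B0,Rb0,_=ball(pv,x[1],x[2]);off=p-B0;w=[]
    for t,a,l in tgts:
        B,Rb,H=ball(pivot(t),a,l);D=Rb*Rb0.inv();w.append((B+D.apply(off),D*r));print('->',w[-1][0].round(1),'hole',H.round(1))
    plan(p,r,w)
E
python3 - <<'E'
from go import *
p,r=now();go(p,r,(.8,-1.316,.306),[(.748,AF,.306),(.748,AF,.15)])
E
```

```text
final dist 150.60895811622817 heading -1.3225830456600083
11.8667 [529.  278.1 153.4] [-2.709  0.76  -2.963] q [-0.48  0.87 -0.79  2.12  1.6   1.41 -0.77] F [-2.5 -1.8  2.3] w 27.1 59.83121931552887
-> [532.6 271.1 153.4] hole [503.9 334.5 103.3]
-> [535.4 259.7 119.3] hole [505.  329.8  80.4]
shift [-1.6 -6.2  4.6] turn [0.3 0.1 0.2]
shift [22.9 -0.  28. ] turn [-6.5  3.2  5.3]
```

```bash
python3 -m handwheel '[[[0,0,0],[-0.0005,-0.0021,0.0015],1],[[0,0,0],[-0.0005,-0.0021,0.0015],1],[[0,0,0],[-0.0005,-0.0021,0.0016],1]]' | grep -A3 eef
python3 -m handwheel '[[[-1.3,0.6,1.1],[0.0046,0,0.0056],1],[[-1.3,0.6,1.1],[0.0046,0,0.0056],1],[[-1.3,0.6,1.1],[0.0046,0,0.0056],1],[[-1.3,0.7,1.0],[0.0046,0,0.0056],1],[[-1.3,0.7,1.0],[0.0046,0,0.0056],1]]' | grep -A3 eef
python3 -m handwheel '[[[0,0,0],[0,0,0],1],[[0,0,0],[0,0,0],1]]' | grep -A3 eef
python3 - <<'E'
from see import *
p,r,w=look('w6')
P,_,H=ball(pivot(.748),AF,.15);print('pred ball px',w.proj(P),'hole underside px',w.proj(H),'peg px',w.proj(O+[0,0,76]))
a=cv2.imread('pics/w6.png');cv2.imwrite('pics/w6b.png',cv2.resize(a[60:340,230:560],None,fx=2,fy=2))
E
```

```text
eef_pos: [533.1, 270.2, 153.5]
tool_rot: [-2.708, 0.761, -2.964]
force: [-1.8, -1.4, 1.6]
width: 27.4
eef_pos: [535.5, 260.3, 118.5]
tool_rot: [-2.921, 0.737, -3.109]
force: [-2.6, -2.8, 2.1]
width: 26.9
eef_pos: [535.6, 260.0, 118.7]
tool_rot: [-2.918, 0.737, -3.107]
force: [-2.4, -2.0, 2.1]
width: 27.2
final dist 150.60895811622817 heading -1.3225830456600083
12.7 [535.6 260.  118.7] [-2.918  0.737 -3.107] q [-0.36  0.89 -0.81  2.2   1.75  1.3  -0.9 ] F [-2.4 -2.   2.1] w 27.2 59.862903356552124
yellow [([466.0, 176.6], [432, 166, 69, 22, 644]), ([462.8, 207.4], [433, 200, 60, 16, 448])]
brass [([456.8, 144.1], [442, 127, 32, 35, 907])]
pred ball px [281.02750797 298.26057469] hole underside px [458.95931328 181.17928989] peg px [453.85398406 172.22807641]
```

View pics/w6b.png

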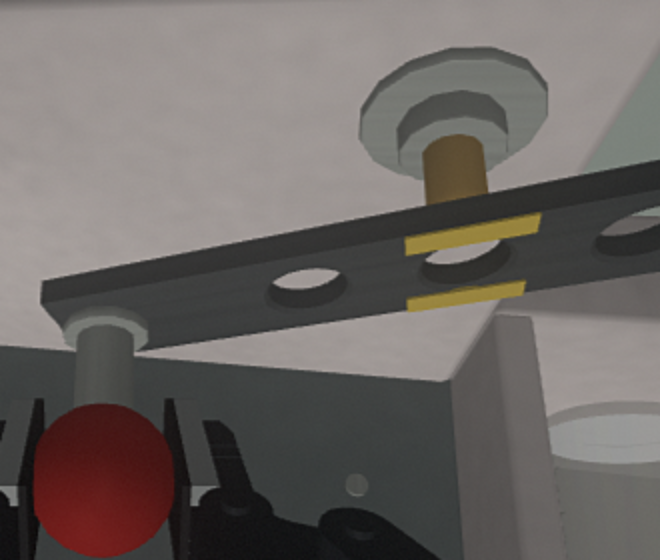

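Run:
```python
from go import *
p,r=now();w=Cam('w6')
x=est(w,p,r,(281,299),[(150,(464.4,192)),(180,(383.2,203.5))])
H=pivot(x[0])+ (R.from_euler('z',x[1])*R.from_euler('y',-x[2])).apply([150,0,3]);print('hole top',H,'ray at same z',w.onz((464.4,192),H[2]))
go(p,r,x,[(.75,AF,.07),(.75,AF,0)])
O[:]=[505.5,329.5,0];x=est(w,p,r,(281,299),[(150,(464.4,192)),(180,(383.2,203.5))]);go(p,r,x,[(.75,AF,.07),(.75,AF,0)])
```

```text
final dist 150.60895811622817 heading -1.3225830456600083
12.75 [535.4 260.8 118.8] [-2.919  0.737 -3.107] q [-0.36  0.89 -0.82  2.2   1.75  1.3  -0.9 ] F [-2.7 -1.7  2.4] w 26.8 59.85566318035126
th,head,lift [ 0.75  -1.321  0.148] res [-0.6 -0.3 -0.4  0.2 -0.4 -0.4  0.4  0.4  0.9] hole xy [505.1 330.1  80.2] ball [521.9 264.1 131.9] pv [468.3 474.3  61. ]
hole top [504.87618108 330.96639164  86.1595477 ] ray at same z [503.96112657 331.0718155   86.1595477 ]
-> [536.  256.9 101.1] hole [505.1 329.   68.5]
-> [536.5 254.8  85.1] hole [505.2 328.9  58. ]
shift [11.6 -0.8 13.9] turn [-3.2  1.6  2.7]
shift [10.1 -0.6 12.6] turn [-2.9  1.4  2.4]
th,head,lift [ 0.742 -1.326  0.148] res [-0.6 -0.3 -0.5  0.2 -0.5 -0.4  0.5  0.5  0.9] hole xy [505.3 330.2  80.2] ball [521.9 264.1 131.8] pv [469.2 474.5  61. ]
-> [536.3 258.2 101.2] hole [505.3 330.2  68.5]
-> [536.8 256.   85.2] hole [505.4 330.1  58. ]
shift [11.3  0.5 13.8] turn [-3.4  1.5  2.5]
shift [10.1 -0.6 12.6] turn [-2.9  1.4  2.4]
```

```bash
python3 -m handwheel '[[[-0.6,0.3,0.5],[0.0023,0,0.0028],1],[[-0.6,0.3,0.5],[0.0023,0,0.0028],1],[[-0.7,0.3,0.5],[0.0023,0,0.0028],1],[[-0.7,0.3,0.5],[0.0023,0,0.0028],1],[[-0.7,0.3,0.5],[0.0023,0,0.0028],1]]' | grep -A3 eef
python3 -m handwheel '[[[-0.6,0.3,0.5],[0.002,0,0.0025],1],[[-0.6,0.3,0.5],[0.002,0,0.0025],1]]' | grep -A3 eef
python3 -m handwheel '[[[0,0,0],[0,0,0],1]]' | grep -A3 eef
python3 - <<'E'
from see import *
p,r,w=look('w7');print(w.proj(O+[0,0,76]))
E
```

```text
eef_pos: [535.7, 258.9, 100.3]
tool_rot: [-3.022, 0.718, 3.111]
force: [-3.0, -1.7, 1.2]
width: 27.4
eef_pos: [535.9, 257.9, 93.8]
tool_rot: [-3.058, 0.709, 3.087]
force: [-2.1, -2.1, 2.4]
width: 27.3
eef_pos: [536.0, 257.1, 93.6]
tool_rot: [-3.057, 0.709, 3.087]
force: [-2.6, -2.6, 1.5]
width: 27.6
final dist 150.60895811622817 heading -1.3225830456600083
13.4167 [536.  257.1  93.6] [-3.057  0.709  3.087] q [-0.29  0.93 -0.83  2.25  1.86  1.24 -1.  ] F [-2.6 -2.6  1.5] w 27.6 59.90084946155548
yellow [([466.4, 177.4], [433, 167, 68, 21, 650]), ([482.9, 205.2], [472, 200, 21, 11, 136]), ([443.5, 211.4], [434, 207, 22, 10, 140])]
brass [([461.4, 196.6], [443, 182, 35, 31, 830])]
[458.65935845 208.86372461]
```

The brass peg now shows through the middle hole at (461,197), between the yellow marks, with no contact force. I'll lower it the rest of the way.

```bash
python3 -m handwheel '[[[-0.6,0.3,0.5],[0.002,0,0.0025],1],[[-0.6,0.3,0.5],[0.002,0,0.0025],1],[[-0.5,0.2,0.4],[0.0015,0,0.002],1],[[0,0,0],[0,0,0],1]]' | grep -A3 eef
python3 - <<'E'
from see import *
p,r,w=look('w8');b=p-19*r.apply([0,0,1]);print('ball',b,'start z 96.5')
E
```

```text
eef_pos: [536.1, 257.0, 84.7]
tool_rot: [-3.108, 0.696, 3.054]
force: [-2.6, -1.8, 2.2]
width: 27.6
final dist 150.60895811622817 heading -1.3225830456600083
13.8 [536.1 257.   84.7] [-3.108  0.696  3.054] q [-0.26  0.94 -0.84  2.26  1.91  1.23 -1.04] F [-2.6 -1.8  2.2] w 27.6 59.879921078681946
yellow [([465.8, 176.9], [432, 166, 68, 22, 652]), ([485.7, 204.0], [479, 200, 14, 9, 95]), ([439.6, 211.4], [433, 208, 14, 8, 88])]
brass [([461.3, 202.9], [441, 181, 39, 45, 1277])]
ball [524.07122562 258.68233092  99.28119636] start z 96.5
```

```bash
python3 -m handwheel '[[[-0.3,0.1,0.2],[0.0008,0,0.001],1],[[-0.3,0.1,0.2],[0.0008,0,0.001],1],[[0,0,0],[0,0,0],1]]' | grep -A3 eef
python3 -m handwheel '[[[0,0,0],[0,0,0],0.4],[[0,0,0],[0,0,0],0.3],[[0,0,0],[0,0,0],0],[[0,0,0],[0,0,0],0],[[0,0,0],[0,0,0],0]]' | grep -A3 eef
python3 - <<'E'
from see import *
p,r,w=look('w9');a=cv2.imread('pics/w9.png');cv2.imwrite('pics/w9b.png',cv2.resize(a[60:340,170:560],None,fx=1.8,fy=1.8))
E
```

```text
eef_pos: [536.4, 257.3, 82.7]
tool_rot: [-3.124, 0.694, 3.046]
force: [-1.2, -2.6, 2.5]
width: 27.0
eef_pos: [536.4, 258.0, 82.8]
tool_rot: [-3.125, 0.694, 3.046]
force: [-0.4, 1.1, 0.3]
width: 84.6
final dist 150.60895811622817 heading -1.3225830456600083
14.5167 [536.4 258.   82.8] [-3.125  0.694  3.046] q [-0.26  0.95 -0.84  2.27  1.93  1.22 -1.05] F [-0.4  1.1  0.3] w 84.6 0.0
yellow [([463.5, 178.2], [430, 168, 68, 22, 641]), ([483.5, 204.7], [477, 201, 14, 9, 93]), ([437.4, 212.5], [432, 209, 13, 8, 83])]
brass [([459.1, 204.6], [439, 183, 39, 45, 1308])]
```

View pics/w9b.png

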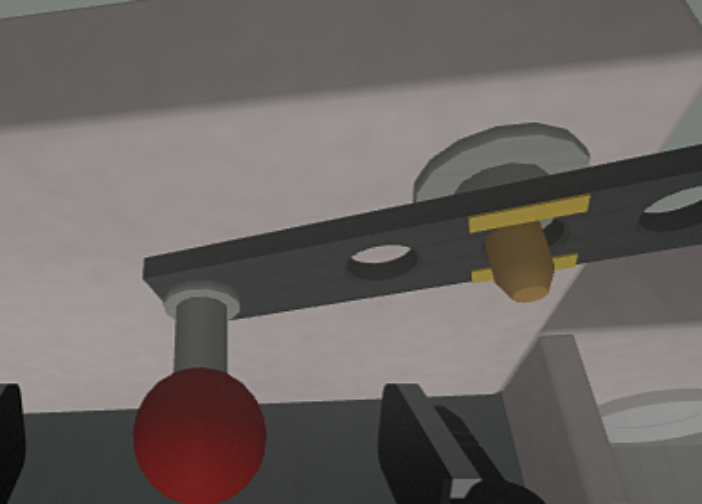

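The peg passes through the middle hole, the bar is on its seat, and the open fingers stand clear of the ball on both sides. I'll back out along the tool axis and check the scene.

```bash
python3 -m handwheel '[[[0,0,0],[0,0,-0.01],0],[[0,0,0],[0,0,-0.02],0],[[0,0,0],[0,0,-0.03],0],[[0,0,0],[0,0,-0.03],0],[[0,0,0],[0,0,-0.03],0]]' | grep -A3 eef
python3 -m handwheel '[[[0,0,0],[-0.01,0,-0.03],0],[[0,0,0],[-0.01,0,-0.02],0],[[0,0,0],[0,0,0],0],[[0,0,0],[0,0,0],0]]' | grep -A3 eef
python3 - <<'E'
from see import *
p,r,w=look('w10');im=ctrl.get_image('scene')['pixels'][:,:,::-1];a=cv2.imread('pics/w10.png')
pv=pivot(.75)
for l in(0,.1):print('lift',l,'ball',w.proj(ball(pv,AF,l)[0]),'hole bottom',w.proj(ball(pv,AF,l)[2]))
m=((a[:,:,2].astype(int)>2*a[:,:,1])&(a[:,:,2]>60)).astype(np.uint8);k,l,st,c=cv2.connectedComponentsWithStats(m);print([(c[i].round(),st[i]) for i in range(1,k) if st[i,4]>100])
cv2.imwrite('pics/f.png',np.hstack([cv2.resize(a,(400,300)),cv2.resize(np.clip(im[190:350,180:393]*1.3,0,255).astype(np.uint8),(400,300))]))
E
```

```text
eef_pos: [458.5, 267.0, 176.0]
tool_rot: [-3.124, 0.694, 3.047]
force: [0.9, 0.5, 0.5]
width: 85.8
eef_pos: [443.5, 270.1, 228.1]
tool_rot: [-3.127, 0.697, 3.045]
force: [-0.7, -0.2, -0.8]
width: 85.7
final dist 150.60895811622817 heading -1.3225830456600083
15.3167 [443.5 270.1 228.1] [-3.127  0.697  3.045] q [-0.29  0.59 -1.03  2.32  1.51  1.17 -0.92] F [-0.7 -0.2 -0.8] w 85.7 0.0
yellow [([362.0, 103.3], [349, 98, 28, 12, 157]), ([374.9, 120.1], [370, 117, 11, 7, 46])]
brass [([362.9, 116.2], [356, 105, 15, 23, 265])]
lift 0 ball [276.80781186 166.30257618] hole bottom [360.04822087 109.95695731]
lift 0.1 ball [281.93270544 186.52735945] hole bottom [362.54307037 122.50971451]
[(array([215., 102.]), array([    0,     0,   560,   284, 70107], dtype=int32)), (array([401., 100.]), array([392,  95,  18,  11, 120], dtype=int32)), (array([362., 103.]), array([349,  98,  27,  11, 122], dtype=int32)), (array([329., 119.]), array([321, 115,  17,   9, 113], dtype=int32)), (array([482., 180.]), array([ 394,  147,  166,   76, 8131], dtype=int32)), (array([530., 245.]), array([500, 234,  60,  23, 952], dtype=int32)), (array([ 81., 250.]), array([ 68, 239,  25,  23, 258], dtype=int32)), (array([456., 250.]), array([429, 240,  55,  22, 870], dtype=int32)), (array([551., 310.]), array([540, 305,  20,   9, 128], dtype=int32)), (array([473., 313.]), array([460, 309,  28,   9, 175], dtype=int32)), (array([508., 336.]), array([464, 330,  96,  19, 915], dtype=int32)), (array([548., 345.]), array([528, 341,  32,  12, 234], dtype=int32)), (array([  4., 357.]), array([  0, 350,  14,  17, 126], dtype=int32))]
```

View pics/f.png

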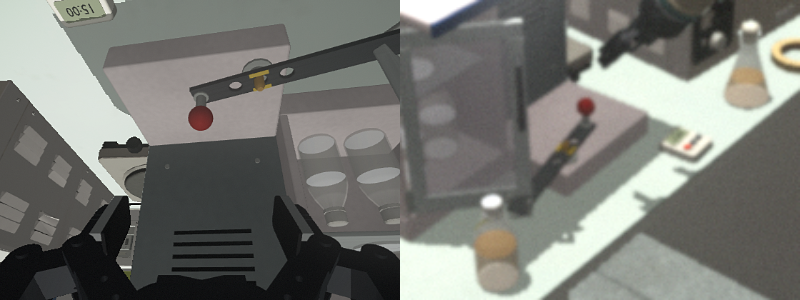

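The left half (wrist view) shows the ball at about (280,165), matching the level prediction of (277,166), with the peg through the middle hole. The right half (scene view) shows the door propped open and the broth, flask and timer still standing where they were.

```bash
python3 -c "
from cell import ctrl
print(ctrl.finish_job())"
```

```text
the job is handed in; nothing more can be done
None
```

The door is propped open on its stay, with the arm's middle hole over the brass peg, the bar level and the gripper clear; the broth, flask and timer were not touched, and I handed the job in at about 15 s.

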